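Set the intercom volume and hold down the talk bar

TASK

On the desk intercom, slide the volume grip along its track until it is level with the pointed steel clip (not the square one) and leave it there. Then press the long talk bar down to its stop with the fingertips, without leaning on it hard, and finish while still holding it down. Do not press the small round call button, and leave the other things on the desk where they are.

Things in the scene. Friction and masses are not known exactly. Their poses are not given: they have to be found in the camera images.
- console: desk intercom: flat off-white box 260 (its x) x 280 (its y) x 45 mm tall, fixed to the desk. Origin: centre of its underside. Its x points away from the robot, y left, z up; turned by up to 0.35 rad. Console x, y below are along these axes, in mm. On top: volume slider in the middle, long talk bar near the front edge, round call button to the bar's right, speaker slots along the far edge
- volume_top (a point): centre of the top of the volume slider's grip, 99.5 mm above the desk, console x = 0. A black upright block 28 (x) x 20 (y, along the track) x 40 mm tall, on an aluminium track 40 x 170 mm that stands 14 mm above the box's top. Friction about 1.5 N; it stays where it is left. Can be pinched from above, fingers ahead of and behind it along the track, or pushed
- volume (a joint): position of the volume grip along its track, m: 0 at the right end (console y = -60), 0.12 at the left end (y = +60); grows towards console +y. Starts between 0.05 and 0.07
- pointed_clip: clip that marks the wanted volume: plain steel, fixed on the box's top beyond the far side of the track (console x = +42), a dark triangle 10 mm tall, one corner pointing at the track, 33 mm long (x), 38 mm wide across its back. Origin: on its centre line (that of the point), mid length, at the box's top, 45 mm above the desk; axes as the console's. 30 to 52 mm left or right of the track's middle
- square_clip: the other marker clip, not wanted: plain dark steel square 30 (x) x 30 (y) x 10 mm tall, fixed in the same row (console x = +42), on the other side of the track's middle. Origin: on its centre line, 45 mm above the desk
- talk_top (a point): centre of the top face of the talk bar, a spring-loaded black bar key 44 (x) x 94 mm (y), at console x = -75, y = +40. At rest its top is 67 mm above the desk, 18 mm proud of the grey frame around it; it moves straight down and at its stop is 55 mm above the desk
- talk (a joint): travel of the talk bar, m: 0 at rest, 0.012 at its stop, growing as it is pressed straight down. The spring takes about 4 N to start and 9 N at the stop (400 N/m); it springs back when released
- call_top (a point): centre of the top of the round call button, 22 mm across, in a round grey housing 38 mm across, at console x = -75, y = -85, 67 mm above the desk; to be left alone
- call (a joint): travel of the call button, m: 0 at rest, 0.006 fully pressed
- geometry_box: steel geometry box, flat, 80 x 200 x 20 mm, lying beyond the intercom's far edge. Loose; origin at the centre of its underside; a bystander
- pencil_case: blue plastic pencil case, 220 x 70 x 34 mm, to the right of the intercom. Loose; origin at the centre of its underside; a bystander
- tumbler: green glass tumbler, 70 mm wide, 100 mm tall, close to the intercom's right side. Loose; origin at the centre of its underside; a bystander
- mug: white ceramic mug of pencils, 80 mm wide, mug 95 mm tall, pencil tips up to 190 mm, to the left of the intercom. Loose; origin at the centre of its underside; a bystander
- eraser: yellow eraser, 55 x 22 x 13 mm, close to the intercom's left side. Loose; origin at the centre of its underside; a bystander
- sharpener: small metal pencil sharpener, 26 x 16 x 12 mm, left of the intercom. Loose; origin at the centre of its underside; a bystander
- scale: short flat steel rule, 160 x 30 x 4 mm, left of the intercom. Loose; origin at the centre of its underside; a bystander

How it is judged:
On the way, in this order (a step that is already met when the one before it is completed fails the run):
1. the volume grip stands level with the pointed clip while the talk bar is still up (y of volume_top in the frame of pointed_clip between -0.006 and 0.006 m and value of joint talk below 0.003 m), for 0.3 s.
2. the talk bar is pressed down by the fingers (value of joint talk above 0.009 m and contact force between talk and the fingers above 3 N), for 0.5 s.
At the end, for the whole second after the job is handed in: The volume grip's centre is within 6 mm, along the track, of the pointed clip's centre line and is not touched; the fingers hold the talk bar at least 9 mm down (of 12 mm) with between 3 and 30 N, through the last second; the call button is up, and every bystander is within 30 mm of where it stood (all of step 2 and y of volume_top in the frame of pointed_clip between -0.006 and 0.006 m and contact force between talk and the fingers below 30 N and contact force between volume and the arm below 0.1 N and contact force between volume and the fingers below 0.1 N and value of joint call below 0.003 m and distance of each of geometry_box, pencil_case, tumbler, mug, eraser, sharpener, scale from where it was at the start of the episode below 0.03 m); the arm keeps its last pose, push and grip.
It fails at once if the call button is pressed (value of joint call above 0.003 m).
It fails at once if the talk bar is leaned on hard (over 40 N) (contact force between talk and anything else above 40 N).
It fails at once if a bystander is pushed away (30 mm) or tipped (distance of any of geometry_box, pencil_case, tumbler, mug, eraser, sharpener, scale from where it was at the start of the episode above 0.03 m or angle between any of mug, tumbler's own z axis and vertical above 0.5 rad).
It also fails if it takes over 48 s, if anything falls off the work surface, if the arm or the gripper's body presses on something with over 40 N, if the wrist force passes 120 N, or if a joint passes its speed limit or range.

ROBOT

A 6-joint arm with a two-finger parallel gripper is mounted at the origin on the work surface. World frame = base frame: x ahead of the robot, y to its left, z up, the work surface at z = 0. Lengths are in m, angles in rad, forces in N, time in s.
With the tool pointing down it reaches from about 0.225 to 0.725 m from the base axis. Payload 3.1 kg.
Tool frame: the origin (TCP) lies at the very end of the fingers, on their centre line; the grasp point (between the pads) lies 19 mm behind it; z points along the fingers, y is the line along which they close (so a half turn about z gives the same grasp; the last joint's range is limited). The gripper opens to 85 mm and grips with 20 to 120 N. Pads are 22 mm wide; open, the fingers measure 114 mm over their backs; the gripper's body (76 mm by 85 mm) begins 54 mm behind the grasp point. The pads swing forward as they close: fully open they stand 13 mm farther back than shut.
Start: joints at [-0.128, 0.048, 0.099, 1.622, 0, 1.443], TCP at [0.525, -0, 0.194] pointing down, gripper open.
Joint ranges: [-2.91, 2.91], [-0.99, 1.94], [-1.21, 1.42], [-2.12, 2.29], [-1.49, 1.47], [-3.14, 3.14]. Speed limits (rad/s): [2.79, 2.79, 3.14, 3.14, 3.14, 3.14].

INTERFACE

Orientations are given as a rotation vector (axis times angle).
In Python, from station import env gives the robot as it stands.
- The arm moves only by the tool step_arm, never from a script. Its arguments are lists of equal length, an entry for each row: "jaw": the opening, from -1 (shut) to 1 (fully open); "offset": the shift along the tool's x, y, z as a fraction of full scale, a list of three; "yaw": the turn about the tool's z as a fraction of full scale. In form: {"jaw": [jaw, ...], "offset": [[dx, dy, dz], ...], "yaw": [yaw, ...]}. A call has exactly 8 rows; each row is the pose to reach, as a shift and turn from the pose commanded when the call began, along the tool's axes at that moment; what a row does not reach only later rows make up. Full scale, the value 1, is 0.6 m for a shift and 90 degrees for a turn. A row lasts 1/10 s, in which the tool goes at most 50 mm and 8.59 degrees, less where a joint would pass 70% of its speed; a pose out of reach is approached as far as the arm can. A call with a number of a shift or a turn outside -1 to 1 is refused whole. A call with a gripper value outside its range is refused whole. The fingers move at their own pace and stop on an object; the grip force is fixed at half the most. Time passes only in rows, so rows that repeat a pose let the fingers close, or fill a call up. It gives the time, the measured TCP pose, the force, the opening and the grip force at its end, in the units of the state.
- env.state(): the state, without advancing time (a new reading comes with each control period).
- env.get_image(name): name is "scene" or "side" or "wrist"; returns the picture (384x512x3 uint8, blue, green, red); there is no depth.
- env.camera_info(name): a dict with "intrinsics" (3x3 intrinsics, pixels), "dist" ([k1, k2, p1, p2, k3] as OpenCV has them; the pictures are not rectified), "R" (3x3) and "t" (3): a world point X has camera coordinates R X + t. Camera axes: x right, y down, z forward; pixel columns grow to the right and rows downward; lengths in m; the calibration is good to about 2 mm. A picture is of the moment at which its call begins: read the wrist's pose just before it. camera_info takes no time and is no camera call; for the wrist camera it gives the pose at the moment of the call.
- env.close_job(): hands the job in; it is judged then, once.
Trained networks look in the newest picture that a camera, given by its name, has taken for a name from the list of things; names that differ only in an ending like _2 or _b are one class to them, and where a whole thing is asked for, a point or a joint stands for the part that bears it (a point fixed in the world has none). Each returns a list of dicts, best first, with "score" (0 to 1); they miss things now and then, are a little off and sometimes report something else, mostly with a low value. They report only what shows in the picture. A call takes as long as a camera call.
- env.cut_out(camera, thing): "mask" (384x512 bool, what is visible of it) and "centre" ([row, column] in pixels, amid what is visible of it).
The state is a dict: "time": time; "qpos": joint angles; "joint_velocities": joint speeds; "effort": joint torques, N m; "eef_pos": TCP position; "tool_rot": TCP orientation; "contact_force": force on the tool from outside, world axes, zero at the start; "wrist_torque": the same for the moment, N m; "opening": finger opening in m; "finger_force": force on a finger pad.
Only numpy, scipy, OpenCV 4.12 (cv2) and the standard library are available. Lean on these libraries where they do the work, as an engineer would, in place of code of your own. Each camera call takes 0.05 s, during which the arm holds its last target. There are 200 camera calls.

## Working session

There is one attempt and no reset: what is moved stays moved. The work goes in short steps, Python scripts to look and compute and a tool call to move; the robot and the scene stay as the last step left them, time stands still between calls to the robot, and variables do not carry over. Pictures are saved under pics/ and viewed, at most 10 in all, crops included, and the job is handed in when it is done.

Besides the shell and the picture viewer there is one more tool, called after ">>>" in YAML: its name, and indented under it one key for each argument. step_arm: Moves the arm, as the interface text tells. Its arguments: {"type":"object","properties":{"jaw":{"type":"array","items":{"type":"number"}},"offset":{"type":"array","items":{"type":"array","items":{"type":"number"}}},"yaw":{"type":"array","items":{"type":"number"}}},"required":["jaw","offset","yaw"]}

```bash
mkdir -p pics
cat > h.py <<'E'
import numpy as np, cv2
from station import env
def ray(cam,px,z):
    c=env.camera_info(cam);K=np.array(c["intrinsics"]);R=np.array(c["R"]);t=np.array(c["t"])
    u=cv2.undistortPoints(np.array([[px]],float),K,np.array(c["dist"]))[0,0]
    d=R.T@np.array([u[0],u[1],1]);o=-R.T@t
    return o+d*(z-o[2])/d[2]
def proj(cam,P):
    c=env.camera_info(cam);R=np.array(c["R"])
    return cv2.projectPoints(np.array(P,float).reshape(-1,3),cv2.Rodrigues(R)[0],np.array(c["t"],float),np.array(c["intrinsics"]),np.array(c["dist"]))[0][:,0]
E
python3 - <<'E'
from h import *
np.set_printoptions(precision=4,suppress=True)
s=env.state();print(s["eef_pos"],s["tool_rot"],s["opening"],s["time"])
ims=[env.get_image(c) for c in("scene","wrist")]
for c,im in zip(("scene","wrist"),ims): cv2.imwrite(f"pics/{c}0.png",im)
cv2.imwrite("pics/a.png",cv2.resize(np.hstack(ims),(800,300)))
cv2.imwrite("pics/s.png",cv2.resize(ims[0],(800,600)))
for c in("scene","wrist"):
  for n,z in(("console",.045),("volume_top",.08),("pointed_clip",.055),("square_clip",.055),("talk_top",.067),("call_top",.067),("mug",.05),("tumbler",.05)):
    for d in env.cut_out(c,n)[:2]:
        r,q=d["centre"];print(c,n,round(d["score"],2),[round(q),round(r)],d["mask"].sum(),ray(c,(q,r),z))
E
```

```text
[0.5243 0.0001 0.1931] [-2.2201 -2.2201  0.0023] 0.08559180321569874 0.0
scene console 0.81 [194, 228] 8984 [ 0.6068 -0.0792  0.045 ]
scene volume_top 0.59 [196, 210] 119 [ 0.5727 -0.067   0.08  ]
scene pointed_clip 0.5 [185, 236] 109 [ 0.6336 -0.102   0.055 ]
scene square_clip 0.43 [208, 231] 144 [ 0.6274 -0.0447  0.055 ]
scene talk_top 0.63 [209, 196] 565 [ 0.5239 -0.0292  0.067 ]
scene call_top 0.43 [168, 196] 48 [ 0.5051 -0.1373  0.067 ]
scene mug 0.61 [283, 234] 1424 [0.6661 0.1459 0.05  ]
scene tumbler 0.79 [119, 224] 933 [ 0.5642 -0.2699  0.05  ]
wrist console 0.72 [297, 202] 41594 [ 0.5707 -0.0368  0.045 ]
wrist volume_top 0.76 [311, 248] 867 [ 0.5832 -0.0788  0.08  ]
wrist pointed_clip 0.55 [340, 260] 319 [ 0.625  -0.1092  0.055 ]
wrist pointed_clip 0.51 [352, 207] 707 [ 0.6328 -0.0397  0.055 ]
wrist square_clip 0.94 [351, 205] 736 [ 0.6315 -0.0378  0.055 ]
wrist square_clip 0.16 [298, 199] 41176 [ 0.5697 -0.0304  0.055 ]
wrist talk_top 0.6 [245, 191] 3441 [ 0.5107 -0.0176  0.067 ]
wrist call_top 0.51 [238, 292] 280 [ 0.5002 -0.1462  0.067 ]
wrist mug 0.96 [434, 34] 8257 [0.7001 0.141  0.05  ]
wrist tumbler 0.83 [295, 334] 690 [ 0.5756 -0.2256  0.05  ]
```

View pics/s.png

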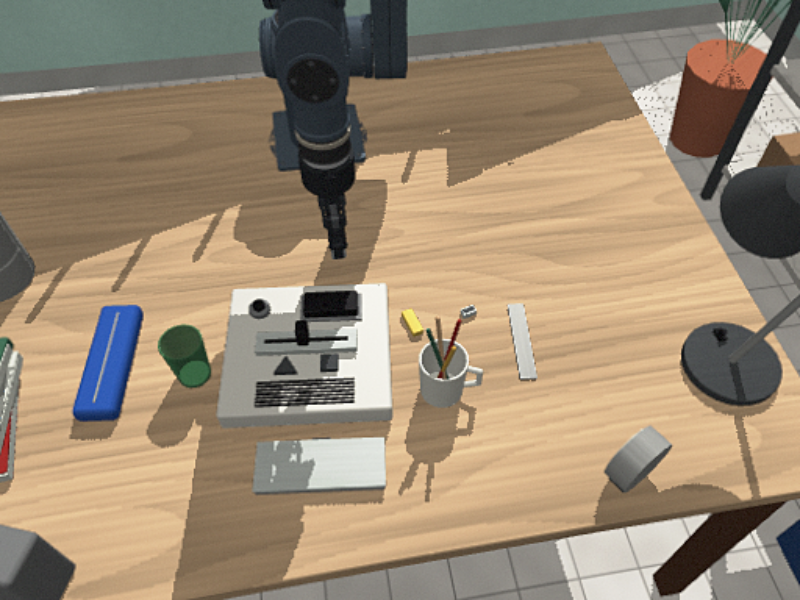

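View pics/wrist0.png

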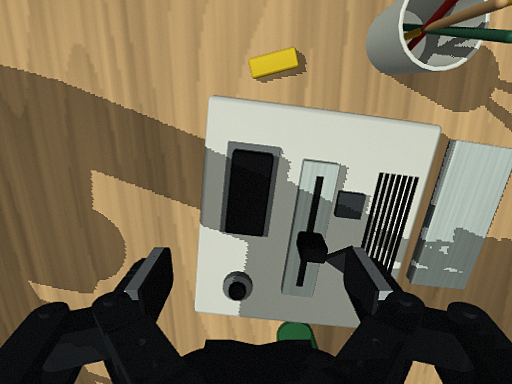

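The wrist view shows the console with corners near (211,96), (440,127) and (195,311). The grip is at (312,248) and the square clip at (350,205). The pointed clip is partly hidden by the right finger, near (340,260), so it lies on the right side of the track (−y), as the scene view confirms. I'll fit the console pose from these corners.

```bash
cat >> h.py <<'E'
def fit(cam,obs):
    "obs: (px, console xyz) -> world x,y,yaw of console"
    from scipy.optimize import least_squares
    P=np.array([o[1] for o in obs],float);U=np.array([o[0] for o in obs],float)
    def w(v,P):
        c,s=np.cos(v[2]),np.sin(v[2]);return P@np.array([[c,s,0],[-s,c,0],[0,0,1]])+[v[0],v[1],0]
    r=least_squares(lambda v:(proj(cam,w(v,P))-U).ravel(),[.58,-.07,-.1],loss="soft_l1")
    return r.x,r.fun.reshape(-1,2)
E
python3 - <<'E'
from h import *
np.set_printoptions(precision=4,suppress=True)
o=[((211,96),(-.13,.14,.045)),((440,127),(.13,.14,.045)),((195,311),(-.13,-.14,.045)),((306,159),(-.02,.085,.059)),((341,163),(.02,.085,.059)),((284,294),(-.02,-.085,.059)),((238,292),(-.075,-.085,.067))]
print(fit("wrist",o))
s=5/8
o=[((233*s,289*s),(-.13,-.14,.045)),((387*s,284*s),(-.13,.14,.045)),((391*s,410*s),(.13,.14,.045)),((218*s,418*s),(.13,-.14,.045))]
print(fit("scene",o))
E
```

```text
(array([ 0.5858, -0.0715, -0.122 ]), array([[-1.548 , -2.4744],
       [ 6.3763, -1.7513],
       [-0.628 ,  1.8096],
       [-0.0391,  0.8052],
       [ 1.4218,  1.3288],
       [-1.4126, -0.5375],
       [ 0.3303,  0.9046]]))
(array([ 0.5668, -0.0801, -0.1247]), array([[-1.0224, -0.5847],
       [ 1.5467, -1.064 ],
       [ 1.7111,  0.3945],
       [-2.9333,  0.3383]]))
```

>>> step_arm:
  jaw: [1,1,1,1,1,1,1,1]
  offset:
    - [-0.07,0.03,0]
    - [-0.13,0.06,0]
    - [-0.13,0.06,0]
    - [-0.13,0.06,0]
    - [-0.13,0.06,0]
    - [-0.13,0.06,0]
    - [-0.13,0.06,0]
    - [-0.13,0.06,0]
  yaw: [0.04,0.078,0.078,0.078,0.078,0.078,0.078,0.078]

```text
time: 1.7
eef_pos: [0.5609, -0.0773, 0.1946]
tool_rot: [2.352, 2.082, 0.0]
contact_force: [0.2, 0.4, 0.1]
opening: 0.0853
finger_force: 0.0
```

Run:
```python
from h import *
np.set_printoptions(precision=4,suppress=True)
s=env.state();print(s["eef_pos"],s["tool_rot"],s["qpos"],s["time"])
im=env.get_image("wrist");cv2.imwrite("pics/w1.png",cv2.resize(im,(800,600)))
for n,z in(("volume_top",.0995),("pointed_clip",.055),("square_clip",.055),("talk_top",.067),("call_top",.067)):
    for d in env.cut_out("wrist",n)[:2]:
        r,q=d["centre"];print(n,round(d["score"],2),[round(q),round(r)],d["mask"].sum(),ray("wrist",(q,r),z))
```

```text
[ 0.5609 -0.0773  0.1946] [2.3518 2.0824 0.0004] [-0.2554  0.1562  0.2165  1.6307  0.      1.4367] 1.7
volume_top 0.85 [278, 174] 744 [ 0.581  -0.0709  0.0995]
volume_top 0.67 [205, 124] 4055 [ 0.5203 -0.016   0.0995]
pointed_clip 0.66 [317, 191] 584 [ 0.6246 -0.1064  0.055 ]
square_clip 0.95 [319, 129] 807 [ 0.6306 -0.039   0.055 ]
talk_top 0.76 [206, 127] 3944 [ 0.5152 -0.021   0.067 ]
talk_top 0.37 [205, 1] 205 [0.533  0.0907 0.067 ]
call_top 0.56 [213, 238] 328 [ 0.5011 -0.1446  0.067 ]
call_top 0.28 [320, 127] 831 [ 0.6298 -0.0355  0.067 ]
```

View pics/w1.png

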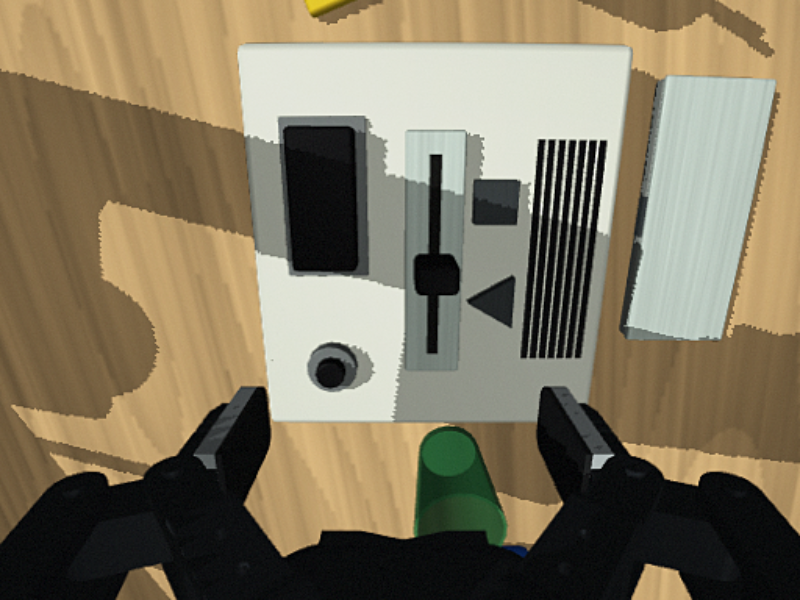

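The console now shows squarely at 800×600, with corners near (238,45), (632,45) and (271,420). The grip top is near (437,270), the triangle's tip is at (467,301) with back corners at (514,276) and (511,328), and the square clip is at (496,202).

Run:
```python
from h import *
np.set_printoptions(precision=4,suppress=True)
s=.64
o=[((238,45),(-.13,.14,.045)),((632,45),(.13,.14,.045)),((271,420),(-.13,-.14,.045)),((405,130),(-.02,.085,.059)),((466,130),(.02,.085,.059)),((406,370),(-.02,-.085,.059)),((457,370),(.02,-.085,.059)),((330,370),(-.075,-.085,.067)),((496,202),(.042,.04,.05))]
o=[((a*s,b*s),p) for (a,b),p in o if p[0]!=.042]
v,f=fit("wrist",o);print(v,f)
c,q=np.cos(v[2]),np.sin(v[2])
L=lambda p:np.array([[c,q],[-q,c]])@(p[:2]-v[:2])
for n,a,b,z in(("tip",467,301,.055),("b1",514,276,.055),("b2",511,328,.055),("sq",496,202,.055),("voltop",437,268,.0995),("voltop_frontL",417,254,.0995),("vR",458,254,.0995),("vbl",417,282,.0995)):
    print(n,L(ray("wrist",(a*s,b*s),z)))
print("world of clip row y=-.03,-.04",[v[:2]+np.array([c*0-q*y,q*0+c*y]) for y in(-.03,-.04)])
m=env.cut_out("wrist","volume_top")[0]["mask"];r,k=np.where(m);print(r.min()/s,r.max()/s,k.min()/s,k.max()/s)
```

```text
[ 0.5829 -0.0726 -0.121 ] [[-3.4501 -2.2343]
 [ 3.9992 -1.6853]
 [-0.8254  3.5078]
 [-0.0695 -0.1978]
 [ 0.9824 -0.1636]
 [-0.7171  1.2551]
 [ 0.949   1.182 ]
 [-0.2555  4.3926]]
tip [ 0.0247 -0.0309]
b1 [ 0.0572 -0.0124]
b2 [ 0.0578 -0.0517]
sq [0.0415 0.0391]
voltop [-0.0008  0.004 ]
voltop_frontL [-0.0129  0.0126]
vR [0.0116 0.0126]
vbl [-0.0128 -0.0047]
world of clip row y=-.03,-.04 [array([ 0.5793, -0.1024]), array([ 0.5781, -0.1123])]
253.125 293.75 412.5 457.8125
```

>>> step_arm:
  jaw: [1,1,1,1,1,1,1,1]
  offset:
    - [0.019,0.0355,0]
    - [0.019,0.0355,0]
    - [0.019,0.0355,0]
    - [0.019,0.0355,0]
    - [0.019,0.0355,0]
    - [0.019,0.0355,0]
    - [0.019,0.0355,0]
    - [0.019,0.0355,0]
  yaw: [-0.09,-0.18,-0.27,-0.36,-0.45,-0.54,-0.63,-0.72]

```text
time: 2.85
eef_pos: [0.5835, -0.0694, 0.1942]
tool_rot: [-0.863, -3.021, 0.0]
contact_force: [-0.0, 0.0, 0.6]
opening: 0.0853
finger_force: 0.0
```

>>> step_arm:
  jaw: [1,1,1,1,1,1,1,1]
  offset:
    - [0,0,0]
    - [0,0,0]
    - [0,0,0]
    - [0,0,0.05]
    - [0,0,0.1]
    - [0,0,0.12]
    - [0,0,0.12]
    - [0,0,0.12]
  yaw: [-0.09,-0.18,-0.28,-0.28,-0.28,-0.28,-0.28,-0.28]

```text
time: 3.65
eef_pos: [0.5838, -0.0694, 0.1231]
tool_rot: [0.192, 3.135, -0.0]
contact_force: [0.0, 1.0, -0.6]
opening: 0.0854
finger_force: 0.0
```

Run:
```python
from h import *
np.set_printoptions(precision=4,suppress=True)
s=env.state();print(s["eef_pos"],s["tool_rot"],s["qpos"],s["time"])
from scipy.spatial.transform import Rotation as R
print(R.from_rotvec(s["tool_rot"]).as_matrix())
im=env.get_image("wrist");cv2.imwrite("pics/w2.png",cv2.resize(im,(800,600)))
for n,z in(("volume_top",.0995),("pointed_clip",.055),("square_clip",.055),("talk_top",.067)):
    for d in env.cut_out("wrist",n)[:1]:
        r,q=d["centre"];print(n,round(d["score"],2),[round(q),round(r)],d["mask"].sum(),ray("wrist",(q,r),z))
```

```text
[ 0.5838 -0.0694  0.1231] [ 0.1924  3.135  -0.0002] [-0.2324  0.2064  0.1318  1.4955 -0.     -0.1098] 3.65
[[-0.9925  0.1223  0.0007]
 [ 0.1223  0.9925 -0.0002]
 [-0.0007 -0.0001 -1.    ]]
volume_top 0.81 [248, 202] 1226 [ 0.5774 -0.0761  0.0995]
pointed_clip 0.88 [221, 239] 844 [ 0.6259 -0.1098  0.055 ]
square_clip 0.64 [298, 233] 1076 [ 0.6283 -0.0382  0.055 ]
talk_top 0.74 [307, 104] 7289 [ 0.5151 -0.0236  0.067 ]
```

View pics/w2.png

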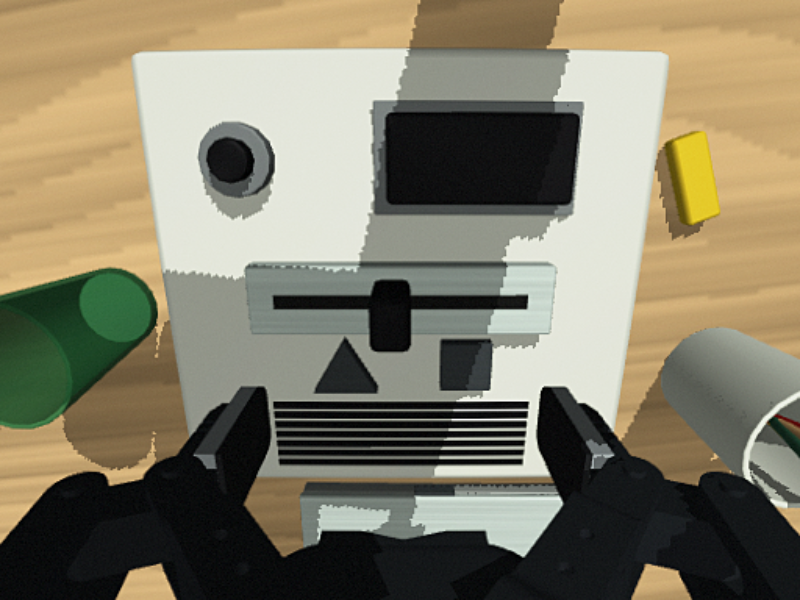

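The view is aligned with the console. The grip top is near (390,315), midway between the fingers and slightly left of centre, the triangle's tip is at (346,338) with its back at (314..378,392), and the square clip is at (466,365).

Run:
```python
from h import *
np.set_printoptions(precision=4,suppress=True)
s=.64
o=[((133,52),(-.13,-.14,.045)),((668,52),(-.13,.14,.045)),((246,263),(-.02,-.085,.059)),((556,264),(-.02,.085,.059)),((250,333),(.02,-.085,.059)),((553,332),(.02,.085,.059))]
o=[((a*s,b*s),p) for (a,b),p in o]
v,f=fit("wrist",o);print(v,f)
c,q=np.cos(v[2]),np.sin(v[2])
L=lambda p:np.array([[c,q],[-q,c]])@(p[:2]-v[:2])
for n,a,b,z in(("tip",346,338,.055),("b1",314,392,.055),("b2",378,392,.055),("vfl",370,350,.0995),("vfr",410,351,.0995),("vnl",372,281,.0995),("vnr",408,281,.0995),("sq",466,365,.052)):
    print(n,L(ray("wrist",(a*s,b*s),z)))
print("tcp",L(env.state()["eef_pos"]))
```

```text
[ 0.5832 -0.0707 -0.122 ] [[-4.8741 -2.5665]
 [ 5.9137 -2.866 ]
 [-1.3875  1.3211]
 [ 1.7473  0.6646]
 [ 0.7575  0.6868]
 [-0.9168  1.357 ]]
tip [ 0.0239 -0.0318]
b1 [ 0.0588 -0.0524]
b2 [ 0.0587 -0.014 ]
vfl [ 0.012  -0.0147]
vfr [0.0125 0.0043]
vnl [-0.022 -0.013]
vnr [-0.022   0.0033]
sq [0.0424 0.0383]
tcp [0.0013 0.0013]
```

>>> step_arm:
  jaw: [1,1,1,-1,-1,-1,-1,-1]
  offset:
    - [0,0,0.05]
    - [0,0,0.08]
    - [0,0,0.08]
    - [0,0,0.08]
    - [0,0,0.08]
    - [0,0,0.08]
    - [0,0,0.08]
    - [0,0,0.08]
  yaw: [0,0,0,0,0,0,0,0]

```text
time: 4.7
eef_pos: [0.584, -0.0694, 0.0751]
tool_rot: [0.192, 3.134, -0.0]
contact_force: [-0.4, -0.4, -0.9]
opening: 0.0122
finger_force: 0.0
```

>>> step_arm:
  jaw: [-1,-1,-1,-1,-1,-1,-1,-1]
  offset:
    - [0,0,0]
    - [0,0,0]
    - [0,0,0]
    - [0,0,0]
    - [0,0,0]
    - [0,0,0]
    - [0,0,0]
    - [0,0,0]
  yaw: [0,0,0,0,0,0,0,0]

```text
time: 5.5
eef_pos: [0.5835, -0.0693, 0.0743]
tool_rot: [-0.192, -3.136, -0.0]
contact_force: [0.6, -0.3, 0.4]
opening: 0.0002
finger_force: 0.0
```

Run:
```python
from h import *
a=env.get_image("wrist");b=env.get_image("side")
cv2.imwrite("pics/w3.png",np.hstack([cv2.resize(a,(400,300)),cv2.resize(b,(400,300))]))
```

```text
(no output)
```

View pics/w3.png

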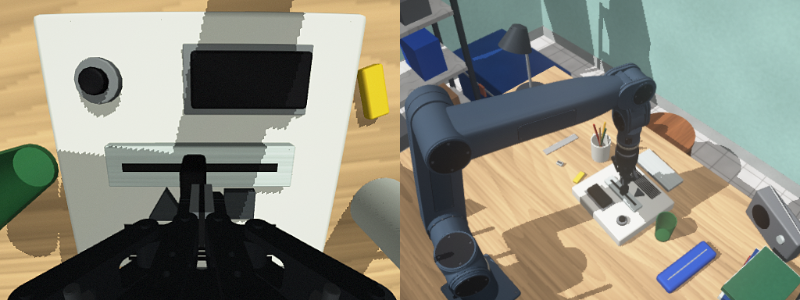

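The wrist half shows the shut fingers standing just behind (far side of) the grip, so they missed it in x. I'll check the wrist calibration against the fingertips.

Run:
```python
from h import *
np.set_printoptions(precision=4,suppress=True)
s=env.state();e=np.array(s["eef_pos"])
c=env.camera_info("wrist");R=np.array(c["R"]);print("cam pos",-R.T@np.array(c["t"]),"\n",R,c["dist"],np.array(c["intrinsics"]).tolist())
print("tcp px/wrist(400x300)",proj("wrist",e)*400/512)
for cam in("scene","side"):
    im=env.get_image(cam);p=proj(cam,e)[0];print(cam,p)
    x,y=int(p[0]),int(p[1]);x0=max(0,x-60);y0=max(0,y-50);cr=im[y0:y0+110,x0:x0+130].copy()
    cr=cv2.resize(cr,(390,330),interpolation=cv2.INTER_CUBIC);cv2.circle(cr,(int((p[0]-x0)*3),int((p[1]-y0)*3)),4,(0,0,255),1)
    g=[(-.13,-.14,.045),(.13,-.14,.045),(.13,.14,.045),(-.13,.14,.045)]
    a=-.122;q=[[.5832+x*np.cos(a)-y*np.sin(a),-.0707+x*np.sin(a)+y*np.cos(a),z] for x,y,z in g]
    cv2.polylines(cr,[np.int32((proj(cam,q)-[x0,y0])*3)],True,(0,255,0),1)
    globals()[cam+"i"]=cr
cv2.imwrite("pics/c.png",np.hstack([scenei,sidei]))
```

```text
cam pos [ 0.5065 -0.06    0.2537] 
 [[ 0.122   0.9925 -0.001 ]
 [ 0.9461 -0.116   0.3023]
 [ 0.2999 -0.0378 -0.9532]] [-0.0388  0.      0.      0.      0.    ] [[297.6679131436571, 0.0, 257.8403627119767], [0.0, 297.6679131436571, 193.7350905934194], [0.0, 0.0, 1.0]]
tcp px/wrist(400x300) [[201.8488 175.0195]]
scene [195.6411 214.32  ]
side [284.7299 242.5373]
```

View pics/c.png

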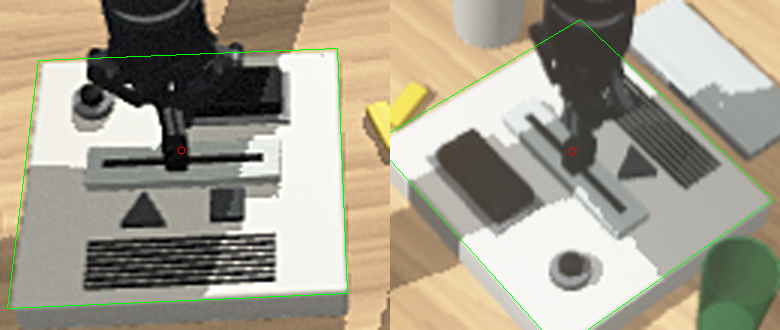

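The side overlay agrees with the fitted console outline and puts the TCP about at the grip. I need a close crop of the wrist view.

Run:
```python
from h import *
im=env.get_image("wrist");p=proj("wrist",env.state()["eef_pos"])[0]
cr=cv2.resize(im[170:320,160:360],(800,600),interpolation=cv2.INTER_CUBIC)
cr=np.uint8(255*(cr/255.)**.45)
cv2.circle(cr,(int((p[0]-160)*4),int((p[1]-170)*4)),4,(0,0,255),2)
cv2.imwrite("pics/d.png",cr)
```

```text
(no output)
```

View pics/d.png

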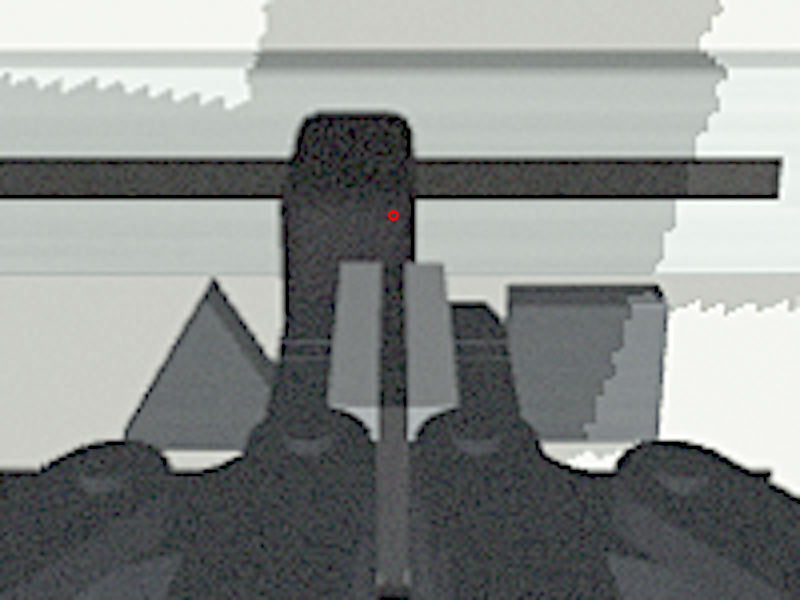

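Run:
```python
from h import *
np.set_printoptions(precision=4,suppress=True)
for cam in("scene","side"):
    c=env.camera_info(cam);R=np.array(c["R"]);print(cam,"pos",-R.T@np.array(c["t"]))
print("start: tcp, open tips far/near", proj("scene",[[.5243,0,.193],[.567,0,.206],[.482,0,.206]])/.64)
def lw(x,y,z,a=-.122):return [.5832+x*np.cos(a)-y*np.sin(a),-.0707+x*np.sin(a)+y*np.cos(a),z]
for cam in("scene","side","wrist"):
    print(cam,"block top ctr",proj(cam,lw(0,-.0052,.0995)),"base",proj(cam,lw(0,-.0052,.0595)),"tcp",proj(cam,lw(.0013,.0013,.0743)))
    env.get_image(cam)
    for n in("volume_top",):
        for d in env.cut_out(cam,n)[:2]:
            r,k=np.where(d["mask"]);print(n,round(d["score"],2),d["centre"],"rows",r.min(),r.max(),"cols",k.min(),k.max(),len(r))
# dark gripper profile, start scene
g=cv2.imread("pics/scene0.png").max(2)
print([(r,np.where(g[r,195:235]<60)[0].tolist()[:1],(g[r,195:235]<60).sum()) for r in range(140,176,2)])
```

```text
scene pos [ 1.2573 -0.0173  1.0312]
side pos [-0.0611 -0.5781  1.1887]
start: tcp, open tips far/near [[337.4534 256.1531]
 [339.9516 271.3551]
 [333.8066 231.2016]]
scene block top ctr [[191.8963 208.8147]] base [[193.7561 217.5687]] tcp [[195.5726 214.6934]]
volume_top 0.55 [213.8, 194.7] rows 209 220 cols 189 197 84
side block top ctr [[286.8152 238.6934]] base [[285.8762 247.2327]] tcp [[285.0761 242.3789]]
volume_top 0.56 [244.2, 285.4] rows 237 249 cols 281 292 127
volume_top 0.24 [186.7, 254.9] rows 158 207 cols 244 269 893
wrist block top ctr [[246.8069 241.276 ]] base [[248.8725 215.3574]] tcp [[258.1502 225.6015]]
volume_top 0.7 [99.1, 319.1] rows 64 140 cols 242 399 11463
volume_top 0.66 [218.8, 245.1] rows 197 247 cols 229 263 1404
[(140, [12], np.int64(10)), (142, [12], np.int64(15)), (144, [12], np.int64(14)), (146, [14], np.int64(11)), (148, [15], np.int64(11)), (150, [15], np.int64(11)), (152, [15], np.int64(11)), (154, [15], np.int64(11)), (156, [16], np.int64(11)), (158, [16], np.int64(11)), (160, [19], np.int64(6)), (162, [19], np.int64(6)), (164, [19], np.int64(7)), (166, [], np.int64(0)), (168, [], np.int64(0)), (170, [], np.int64(0)), (172, [], np.int64(0)), (174, [], np.int64(0))]
```

The fingertips really sit about 40 mm above the reported TCP: both the scene view at the start and the wrist view now say so. The fingers therefore closed above the grip, and I need to go about 40 mm deeper.

>>> step_arm:
  jaw: [1,1,1,1,1,1,1,1]
  offset:
    - [0,0,0]
    - [0,0,0]
    - [0,-0.01,0]
    - [0,-0.01,0]
    - [0,-0.01,0]
    - [0,-0.01,0]
    - [0,-0.01,0]
    - [0,-0.01,0]
  yaw: [0,0,0,0,0,0,0,0]

```text
time: 6.85
eef_pos: [0.5828, -0.0752, 0.0743]
tool_rot: [-0.192, -3.136, -0.0]
contact_force: [-0.4, 0.1, 0.3]
opening: 0.0855
finger_force: 0.0
```

>>> step_arm:
  jaw: [1,1,1,1,1,1,1,1]
  offset:
    - [0,0,0.01]
    - [0,0,0.02]
    - [0,0,0.03]
    - [0,0,0.04]
    - [0,0,0.048]
    - [0,0,0.054]
    - [0,0,0.06]
    - [0,0,0.06]
  yaw: [0,0,0,0,0,0,0,0]

```text
time: 7.65
eef_pos: [0.5824, -0.0752, 0.0376]
tool_rot: [-0.192, -3.135, -0.0]
contact_force: [0.5, -0.2, 0.3]
opening: 0.0853
finger_force: 0.0
```

>>> step_arm:
  jaw: [-1,-1,-1,-1,-1,-1,-1,-1]
  offset:
    - [0,0,0]
    - [0,0,0]
    - [0,0,0]
    - [0,0,0]
    - [0,0,0]
    - [0,0,0]
    - [0,0,0]
    - [0,0,0]
  yaw: [0,0,0,0,0,0,0,0]

```text
time: 8.45
eef_pos: [0.583, -0.0753, 0.0387]
tool_rot: [0.192, 3.135, -0.0]
contact_force: [-1.7, 0.4, 2.9]
opening: 0.019
finger_force: 60.2
```

>>> step_arm:
  jaw: [-1,-1,-1,-1,-1,-1,-1,-1]
  offset:
    - [0,-0.008,0]
    - [0,-0.016,0]
    - [0,-0.024,0]
    - [0,-0.032,0]
    - [0,-0.04,0]
    - [0,-0.046,0]
    - [0,-0.046,0]
    - [0,-0.046,0]
  yaw: [0,0,0,0,0,0,0,0]

```text
time: 9.25
eef_pos: [0.5795, -0.1039, 0.0387]
tool_rot: [0.194, 3.135, -0.002]
contact_force: [-1.0, -0.5, 5.0]
opening: 0.0191
finger_force: 60.6
```

```bash
cat > loc.py <<'E'
from h import *
np.set_printoptions(precision=4,suppress=True)
a=-.122
def L(p):
    d=np.array(p[:2])-[.5832,-.0707];return np.array([np.cos(a)*d[0]+np.sin(a)*d[1],-np.sin(a)*d[0]+np.cos(a)*d[1]])
E
python3 - <<'E'
from loc import *
s=env.state();print(s["opening"],s["finger_force"],"tcp",L(s["eef_pos"]))
im=env.get_image("wrist");cv2.imwrite("pics/e0.png",im)
for d in env.cut_out("wrist","pointed_clip")[:1]:
    m=d["mask"];r,k=np.where(m);print(d["score"],r.min(),r.max(),k.min(),k.max(),len(r))
    for row in range(r.min(),r.max()+1,4):
        kk=k[r==row];print(row,kk.min(),kk.max(),L(ray("wrist",(kk.mean(),row),.055)))
cr=np.uint8(255*(im/255.)**.5);cv2.imwrite("pics/e.png",cv2.resize(cr[150:300,160:360],(800,600)))
E
```

```text
0.019146478730429982 60.6360125541687 tcp [ 0.0003 -0.0334]
0.88 295 312 237 278 623
295 276 276 [ 0.0432 -0.022 ]
299 239 277 [ 0.0463 -0.0336]
303 238 278 [ 0.0494 -0.0336]
307 237 278 [ 0.0526 -0.034 ]
311 237 278 [ 0.0558 -0.034 ]
```

View pics/e.png

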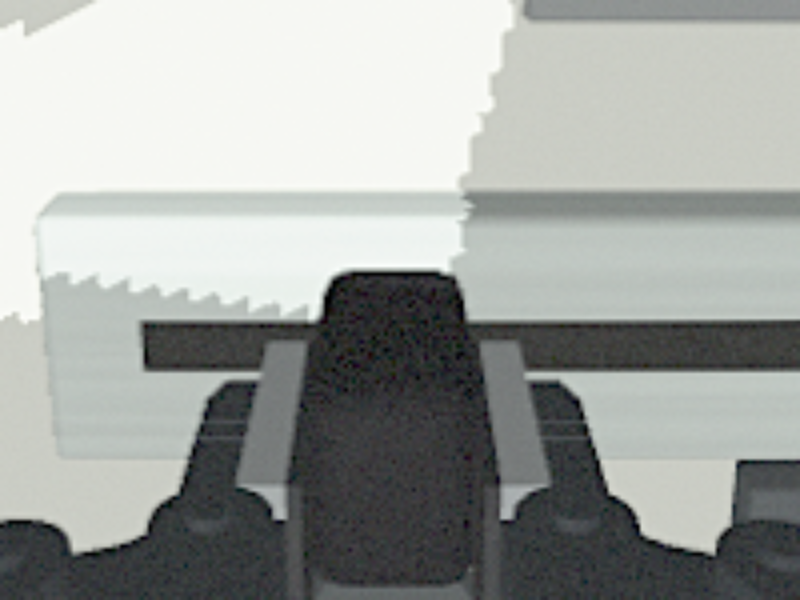

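The grip is pinched between the pads at about (395,420), lined up with the clip behind it. Now I'll release it and rise.

>>> step_arm:
  jaw: [1,1,1,1,1,1,1,1]
  offset:
    - [0,0,0]
    - [0,0,0]
    - [0,0,0]
    - [0,0,0]
    - [0,0,-0.05]
    - [0,0,-0.1]
    - [0,0,-0.15]
    - [0,0,-0.15]
  yaw: [0,0,0,0,0,0,0,0]

```text
time: 10.15
eef_pos: [0.5828, -0.1037, 0.1341]
tool_rot: [0.192, 3.126, -0.004]
contact_force: [0.4, -0.8, -0.0]
opening: 0.0853
finger_force: 0.0
```

Run:
```python
from loc import *
s=env.state();print(s["opening"],s["time"],"tcp",L(s["eef_pos"]),s["eef_pos"])
im=env.get_image("wrist")
for n,z in(("pointed_clip",.055),("volume_top",.0995),("talk_top",.067),("call_top",.067)):
  for d in env.cut_out("wrist",n)[:1]:
    r,k=np.where(d["mask"]);print(n,d["score"],r.min(),r.max(),k.min(),k.max(),len(r),L(ray("wrist",d["centre"][::-1],z)))
    if n[0]in"pv":
      for row in range(r.min(),r.max()+1,4):
        kk=k[r==row];print(row,kk.min(),kk.max(),L(ray("wrist",((kk.min()+kk.max())/2,row),z)))
cv2.imwrite("pics/f.png",cv2.resize(im,(800,600)))
```

```text
0.08532270356469523 10.15 tcp [ 0.0036 -0.0328] [ 0.5828 -0.1037  0.1341]
pointed_clip 0.88 216 241 238 276 707 [ 0.0408 -0.0332]
216 252 262 [ 0.0254 -0.0335]
220 249 265 [ 0.0293 -0.0336]
224 246 268 [ 0.0333 -0.0336]
228 244 270 [ 0.0374 -0.0336]
232 242 272 [ 0.0414 -0.0336]
236 239 275 [ 0.0455 -0.0336]
240 238 276 [ 0.0497 -0.0336]
volume_top 0.57 171 214 244 270 1087 [-0.0126 -0.0352]
171 260 264 [-0.0289 -0.0295]
175 247 268 [-0.026  -0.0327]
179 246 269 [-0.023  -0.0328]
183 245 270 [-0.02   -0.0328]
187 244 270 [-0.017  -0.0331]
191 244 270 [-0.014  -0.0331]
195 244 270 [-0.0109 -0.0331]
199 244 270 [-0.0078 -0.0331]
203 244 269 [-0.0047 -0.0335]
207 245 269 [-0.0015 -0.0331]
211 245 269 [ 0.0016 -0.0331]
talk_top 0.59 68 126 288 409 6827 [-0.0799  0.0354]
call_top 0.63 83 111 179 208 672 [-0.0802 -0.0828]
```

View pics/f.png

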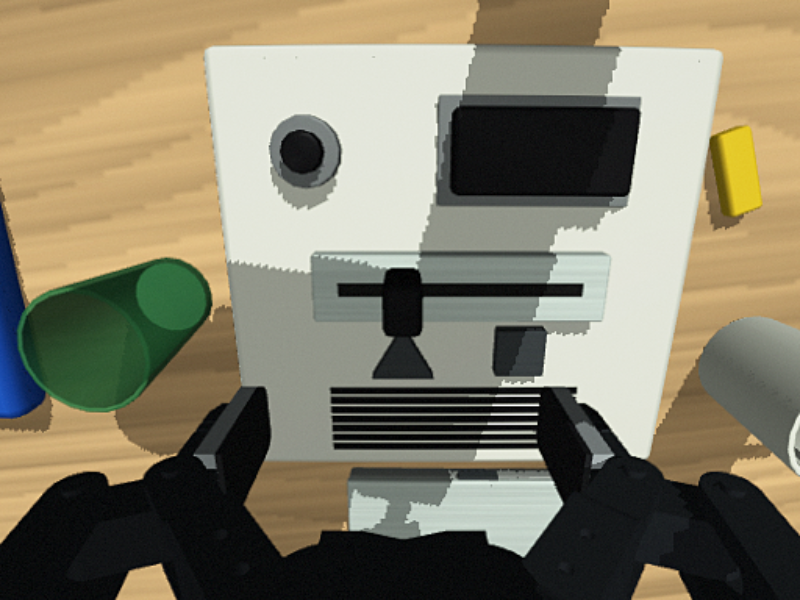

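The grip is level with the pointed clip: console y is −33.1 mm for the grip and −33.6 mm for the clip. Next is the talk bar, at about (545,150) in this view, with the jaws shut.

>>> step_arm:
  jaw: [-1,-1,-1,-1,-1,-1,-1,-1]
  offset:
    - [0.05,0.04,0]
    - [0.1,0.08,0]
    - [0.134,0.117,0]
    - [0.134,0.117,0]
    - [0.134,0.117,0.05]
    - [0.134,0.117,0.1]
    - [0.134,0.117,0.12]
    - [0.134,0.117,0.12]
  yaw: [0,0,0,0,0,0,0,0]

```text
time: 11.2
eef_pos: [0.5056, -0.0231, 0.053]
tool_rot: [-0.193, -3.129, -0.001]
contact_force: [0.3, 1.0, -1.4]
opening: 0.0004
finger_force: 0.0
```

>>> step_arm:
  jaw: [-1,-1,-1,-1,-1,-1,-1,-1]
  offset:
    - [0,0,0.005]
    - [0,0,0.01]
    - [0,0,0.015]
    - [0,0,0.02]
    - [0,0,0.025]
    - [0,0,0.03]
    - [0,0,0.03]
    - [0,0,0.03]
  yaw: [0,0,0,0,0,0,0,0]

```text
time: 12.0
eef_pos: [0.5081, -0.0231, 0.0382]
tool_rot: [-0.192, -3.135, -0.0]
contact_force: [-0.0, 0.4, -0.1]
opening: 0.0
finger_force: 0.0
```

>>> step_arm:
  jaw: [-1,-1,-1,-1,-1,-1,-1,-1]
  offset:
    - [0,0,0.003]
    - [0,0,0.006]
    - [0,0,0.009]
    - [0,0,0.012]
    - [0,0,0.015]
    - [0,0,0.018]
    - [0,0,0.018]
    - [0,0,0.018]
  yaw: [0,0,0,0,0,0,0,0]

```text
time: 12.8
eef_pos: [0.5082, -0.0231, 0.028]
tool_rot: [0.192, 3.136, -0.0]
contact_force: [-2.3, 0.1, 4.4]
opening: -0.0001
finger_force: 2.2
```

>>> step_arm:
  jaw: [-1,-1,-1,-1,-1,-1,-1,-1]
  offset:
    - [0,0,0.003]
    - [0,0,0.006]
    - [0,0,0.009]
    - [0,0,0.012]
    - [0,0,0.015]
    - [0,0,0.015]
    - [0,0,0.015]
    - [0,0,0.015]
  yaw: [0,0,0,0,0,0,0,0]

```text
time: 13.6
eef_pos: [0.5083, -0.0232, 0.0193]
tool_rot: [0.192, 3.135, -0.0]
contact_force: [-3.9, 0.5, 7.6]
opening: 0.0
finger_force: 3.9
```

>>> step_arm:
  jaw: [-1,-1,-1,-1,-1,-1,-1,-1]
  offset:
    - [0,0,0.001]
    - [0,0,0.002]
    - [0,0,0.003]
    - [0,0,0.003]
    - [0,0,0.003]
    - [0,0,0.003]
    - [0,0,0.003]
    - [0,0,0.003]
  yaw: [0,0,0,0,0,0,0,0]

```text
time: 14.4
eef_pos: [0.5083, -0.0232, 0.018]
tool_rot: [0.192, 3.135, -0.0]
contact_force: [-4.8, 0.8, 9.7]
opening: 0.0001
finger_force: 4.9
```

>>> step_arm:
  jaw: [-1,-1,-1,-1,-1,-1,-1,-1]
  offset:
    - [0,0,0.0005]
    - [0,0,0.001]
    - [0,0,0.0015]
    - [0,0,0.002]
    - [0,0,0.002]
    - [0,0,0.002]
    - [0,0,0.002]
    - [0,0,0.002]
  yaw: [0,0,0,0,0,0,0,0]

```text
time: 15.2
eef_pos: [0.5083, -0.0231, 0.018]
tool_rot: [0.192, 3.135, -0.0]
contact_force: [-7.0, 1.6, 14.3]
opening: 0.0001
finger_force: 7.4
```

Run:
```python
from loc import *
im=env.get_image("side");cv2.imwrite("pics/g.png",cv2.resize(im[180:300,210:370],(800,600)))
```

```text
(no output)
```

View pics/g.png

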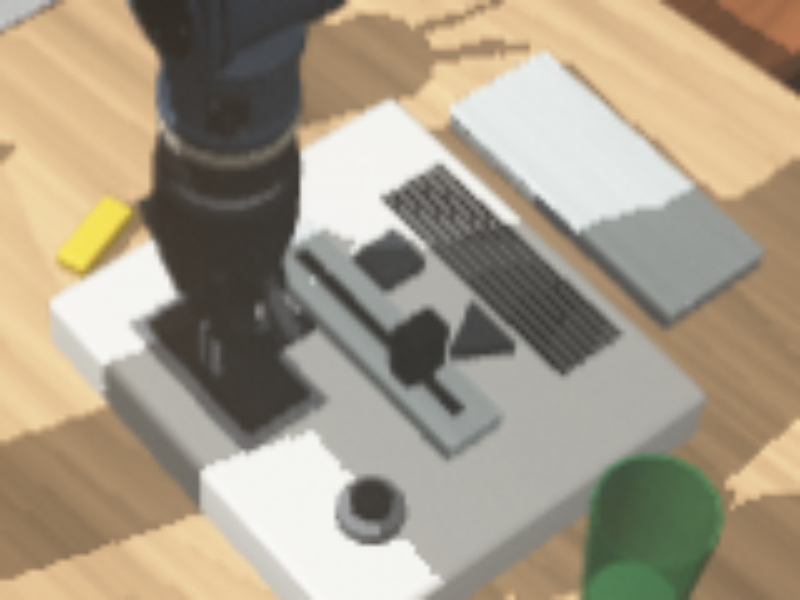

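The talk bar is held down at (235,380), the grip stands free at (420,345) beside the triangle at (480,335), and the call button at (370,505) is untouched. I'm handing the job in.

```bash
python3 -c "
from station import env
print(env.state()['contact_force']);print(env.close_job())"
```

```text
[-6.09167111  0.57708781 14.59181577]
the job is handed in; nothing more can be done
None
```

I handed in the job with the volume grip about 0.5 mm from the pointed clip's centre line (camera estimate) and the talk bar held at its stop with about 15 N; the call button looked untouched and I saw no bystander disturbed, but no verdict came back.

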